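# Tip the cheese trier out of its tube and set it on the rest

## Task

Take the cheese trier out of its clear storage tube: tip the tube mouth-down over the black rubber pad so that the trier slides against the pad and only part of its handle sticks out, then lay the tube back in its aluminium cradle, with the handle still sticking out, and let go of it. Then draw the trier out by its handle and lay it along the two grooves of the white rest, leaving the empty tube in the cradle and the cheeses around undisturbed.

Things in the scene. Friction and masses are not known exactly. Their poses are not given: they have to be found in the camera images.
- tube: clear tube 154 mm long, outer diameter 34, bore 25, 0.16 kg, far end closed by a blue plug; grip its blue sleeve (52 mm long, 37 mm diameter). Origin on the axis at the sleeve's middle; x axis points to the closed end; open mouth at x = -75 mm, inner end wall +70. Lies level in the cradle, mouth towards the robot. What lies in it begins to slide at a tilt between 16 and 27 degrees and stays put at less
- tube_mouth (a point): centre of the tube's open mouth, on its axis
- trier: cheese trier, a rod 120 mm long, 0.07 kg: dark wooden handle 60 mm long, 18 mm diameter, then a round steel blade 60 mm long, 16.4 mm diameter. Origin on its axis at its balance point, 72 mm from the handle's butt; x axis points to the blade tip. Starts loose inside the tube, handle to the mouth, butt 15 to 24 mm inside it, on the bottom of the bore, its axis 3.5 mm below the tube's
- trier_butt (a point): centre of the flat butt end of the trier's handle, on its axis; its x in the tube's frame is below -75 mm once it sticks out of the mouth
- cradle: fixed aluminium cradle: base plate 130x70x6 mm with two V supports, 12 mm thick, centred 45 mm before and behind the middle, tops 41 mm above the deck, 78 mm of clear gap between them for the fingers. Origin under its centre on the deck; x axis along the tube's place, away from the mouth end
- cradle_seat (a point): where the tube's origin lies when it rests in the cradle: on the cradle's centre, 46 mm above the deck
- pad: fixed black rubber pad on the deck, 120x120 mm, 6 mm thick; origin under its centre. It stops the sliding trier. As the trier is 7 mm slack in the bore it then lies flatter than the tube: at a 35 degree tilt a mouth centre 29 mm above the deck leaves about 35 mm of handle out, and 42 mm above leaves 57 mm, growing 15 to 30 mm more as the tube is levelled
- pad_top (a point): centre of the pad's top face, 6 mm above the deck
- rest: fixed white plastic rest: base 60x75x6 mm with two V-grooved uprights, 10 mm thick, centred 22 mm either side of the middle along x, tops 35 mm above the deck; the groove is about 29 mm wide at the top. Origin under its centre on the deck; x axis along the grooves (the trier may point either way)
- rest_seat (a point): where the trier's balance point lies when it is laid in the rest: above the rest's centre, about 36 mm above the deck
- caciotta: small pale round cheese, 101x97x46 mm, loose bystander, left of the cradle; origin under it at deck height
- brick: small tan cheese brick, 53x82x38 mm, loose bystander, right of the cradle; origin under it at deck height
- wedge: pale yellow cheese wedge with chili flecks, 98x101x62 mm, loose bystander, right edge of the deck; origin under it at deck height

How it is judged:
On the way, in this order (a step that is already met when the one before it is completed fails the run):
1. tube tipped mouth-down over the rubber pad, by 13 degrees or more, with 15 to 75 mm of the trier's handle slid out towards the pad (angle between tube's own x axis and vertical below 1.34 rad and x of trier_butt in the frame of tube between -0.15 and -0.09 m and height (world z) of trier_butt below 0.035 m and horizontal distance between trier_butt and pad_top below 0.08 m), for 0.2 s.
2. tube lies in the cradle again, let go, with 15 to 75 mm of the handle sticking out (distance between tube and cradle_seat below 0.025 m and angle between the x axis of tube and the x axis of cradle, either way round below 0.15 rad and x of trier_butt in the frame of tube between -0.15 and -0.09 m and contact force between the fingers and tube below 0.1 N), for 0.2 s.
At the end, for the whole second after the job is handed in: the trier lies level in both grooves of the rest, its balance point within 22 mm of the rest's centre, released and at rest; the tube lies in the cradle, its middle within 25 mm of the seat point and in line with the cradle (horizontal distance between trier and rest_seat below 0.022 m and height (world z) of trier between 0.03 and 0.044 m and angle between the x axis of trier and the x axis of rest, either way round below 0.2 rad and angle between trier's own x axis and vertical between 1.4 and 1.74 rad and linear speed of each of trier, tube below 0.02 m/s and contact force between the fingers and trier below 0.1 N and distance between tube and cradle_seat below 0.025 m and angle between the x axis of tube and the x axis of cradle, either way round below 0.15 rad); the robot touches nothing.
It fails at once if a bystanding cheese (small round, brick or wedge) is moved by more than 25 mm (distance of any of caciotta, brick, wedge from where it was at the start of the episode above 0.025 m).
It also fails if it takes over 64 s, if anything falls off the work surface, if the arm or the gripper's body presses on something with over 40 N, if the wrist force passes 120 N, or if a joint passes its speed limit or range.

## Robot

A 6-joint arm with a two-finger parallel gripper is mounted at the origin on a cart in front of the work surface, level with it; the furniture and walls round the work are solid. World frame = base frame: x ahead of the robot, y to its left, z up, the work surface at z = 0. Lengths are in m, angles in rad, forces in N, time in s.
With the tool pointing down it reaches from about 0.275 to 0.825 m from the base axis. Payload 4.9 kg.
Tool frame: the origin (TCP) lies midway between the tips of the shut fingers; the grasp point (between the pads) lies 19 mm behind it (grip_point_offset is the distance from the TCP to the grasp point, in m); z points along the fingers, x is the direction in which the jaws open and shut, and the axes are right-handed (so a half turn about z gives the same grasp; the last joint's range is limited). The gripper opens to 85 mm and grips with 20 to 120 N. Pads are 22 mm wide; open, the fingers measure 114 mm over their backs; the gripper's body (76 mm by 85 mm) begins 54 mm behind the grasp point. The pads swing forward as they close: fully open they stand 13 mm farther back than shut.
Start: joints at [-1.278, 0.326, -0.193, 1.052, 0, 1.437], TCP at [0.228, -0.501, 0.231] pointing down, gripper open.
Joint ranges: [-2.65, 2.65], [-0.97, 1.79], [-1.3, 1.35], [-1.93, 2.1], [-1.47, 1.37], [-3.14, 3.14]. Speed limits (rad/s): [2.57, 2.57, 3.14, 3.14, 3.14, 3.14].

## Interface

Orientations are given as a rotation vector (axis times angle).
In Python, from cell import * gives the robot as it stands. Calls block until the motion is done:
- movep(position, orientation): joint-space move of the TCP to a pose.
- move_l(position, velocity=0.15, rot=None, until_force=None): straight line of the TCP; rot=None keeps the orientation; velocity is the mean speed in m/s. With until_force (N) it stops when the force on the tool has changed by that much, and returns True; else False.
- set_joints(angles): joint-space move.
- let_go() and grab(newtons=None): open the fingers fully, or close them until they stop; newtons is the grip in N (None keeps the last).
- sleep(seconds).
- ik(position, orientation): joint angles nearest the present ones, or None.
- get_state(): the state.
- grab_frame(name): name is "scene" or "side" or "wrist"; returns a dict with "img" (420x560x3 uint8, red, green, blue), "fx", "fy", "cx", "cy" (pixels), "cam_to_world" (4x4, takes a point from camera to world coordinates); the wrist camera has in their place "T_tool_cam" (4x4, takes a point from camera to tool coordinates, whose origin is the TCP and whose axes are the tool frame's). Camera axes: x right, y down, z forward; pixel columns grow to the right and rows downward; lengths in m; the calibration is good to about 2 mm. A picture is of the moment at which its call begins: read the wrist's pose just before it. There is no depth.
A pose or a line that the arm cannot do raises MotionError and nothing moves.
- sign_off(): hands the job in, once; it reports no verdict.
Trained networks look in the newest picture that a camera, given by its name, has taken for a name from the list of things; names that differ only in an ending like _2 or _b are one class to them, and where a whole thing is asked for, a point or a joint stands for the part that bears it (a point fixed in the world has none). Each returns a list of dicts, best first, with "score" (0 to 1); they miss things now and then, are a little off and sometimes report something else, mostly with a low value. They report only what shows in the picture. A call takes as long as a camera call.
- spot_in(camera, name): "centre" ([column, row] in pixels, amid what is visible of it).
- silhouettes(camera, name): "mask" (420x560 bool, what is visible of it) and "centre" ([column, row] in pixels, amid what is visible of it).
- tip_of(camera, name): "centre" ([column, row] in pixels: a listed point, or the origin of a listed thing).
The state is a dict: "clock": time; "q": joint angles; "joint_velocities": joint speeds; "tau": joint torques, N m; "position": TCP position; "eef_rot": TCP orientation; "contact_force": force on the tool from outside, world axes, zero at the start; "wrist_torque": the same for the moment, N m; "finger_gap": opening from 0.0 (shut) to 1.0 (fully open).
Only numpy, scipy, OpenCV 4.12 (cv2) and the standard library are available. Lean on these libraries where they do the work, as an engineer would, in place of code of your own. Each camera call takes 0.05 s, during which the arm holds its last target.

## Working session

There is one attempt and no reset: what is moved stays moved. The work goes in short steps, each a Python script; the robot and the scene stay as the last script left them, time stands still between calls to the robot, and variables do not carry over. Pictures are saved under pics/ and viewed, and the job is handed in when it is done.

```bash
ls; mkdir -p pics
cat > h.py <<'E'
from cell import *
import numpy as np, cv2
from scipy.spatial.transform import Rotation as R
def snap(cam,fn=None):
    st=get_state(); f=grab_frame(cam)
    if cam=="wrist":
        T=np.eye(4);T[:3,:3]=R.from_rotvec(st["eef_rot"]).as_matrix();T[:3,3]=st["position"]
        f["cam_to_world"]=T@np.array(f["T_tool_cam"])
    if fn: cv2.imwrite("pics/"+fn,cv2.cvtColor(f["img"],cv2.COLOR_RGB2BGR))
    return f
def ray(f,px):
    T=np.array(f["cam_to_world"]); d=np.array([(px[0]-f["cx"])/f["fx"],(px[1]-f["cy"])/f["fy"],1.])
    d=T[:3,:3]@d; return T[:3,3],d/np.linalg.norm(d)
def onz(f,px,z):
    o,d=ray(f,px); return o+d*(z-o[2])/d[2]
def proj(f,p):
    T=np.linalg.inv(np.array(f["cam_to_world"])); c=T[:3,:3]@np.array(p)+T[:3,3]
    return np.array([f["fx"]*c[0]/c[2]+f["cx"],f["fy"]*c[1]/c[2]+f["cy"]])
def tri(a,pa,b,pb):
    o1,d1=ray(a,pa);o2,d2=ray(b,pb)
    s=np.linalg.lstsq(np.c_[d1,-d2],o2-o1,rcond=None)[0]
    p,q=o1+s[0]*d1,o2+s[1]*d2; return (p+q)/2,np.linalg.norm(p-q)
E
python3 - <<'E'
from h import *
f={c:snap(c,c+"0.png") for c in("scene","side","wrist")}
for c in("scene","side"):
    print(c,np.array(f[c]["cam_to_world"]).round(3).tolist(),f[c]["fx"])
    for n,z in (("tube",.046),("tube_mouth",.046),("cradle",0),("cradle_seat",.046),("pad",0),("pad_top",.006),("rest",0),("rest_seat",.036),("trier",.0425),("trier_butt",.0425),("caciotta",0),("brick",0),("wedge",0)):
        for r in tip_of(c,n)[:2]: print(n,round(r["score"],2),np.round(r["centre"],1),onz(f[c],r["centre"],z).round(4))
s=get_state();print(s["clock"],s["eef_rot"])
E
```

```text
pics
scene [[-0.724, -0.279, 0.631, -0.173], [-0.689, 0.32, -0.65, 0.709], [-0.021, -0.905, -0.424, 0.533], [0.0, 0.0, 0.0, 1.0]] 447.8835502654935
tube 0.97 [238.9 201.5] [0.6465 0.0052 0.046 ]
tube_mouth 0.6 [258.1 213. ] [0.5585 0.0203 0.046 ]
cradle 0.69 [245.2 216.2] [ 0.6397 -0.008   0.    ]
cradle 0.38 [164.1 242.3] [0.6834 0.2191 0.    ]
cradle_seat 0.6 [239.6 199.7] [ 0.6537 -0.0039  0.046 ]
pad 0.62 [331.2 218.7] [ 0.4573 -0.1478  0.    ]
pad_top 0.64 [329.9 217.5] [ 0.457  -0.1415  0.006 ]
pad_top 0.36 [162.9 242.8] [0.6739 0.2279 0.006 ]
rest 0.76 [236.5 267.3] [0.469  0.1762 0.    ]
rest_seat 0.61 [237.1 252.9] [0.4671 0.1733 0.036 ]
trier 0.6 [235.3 252.2] [0.4637 0.181  0.0425]
trier_butt 0.65 [238.7 254.9] [0.4501 0.1836 0.0425]
caciotta 0.8 [162.4 245.1] [0.6749 0.2296 0.    ]
brick 0.54 [344.5 184.1] [ 0.5716 -0.3663  0.    ]
wedge 0.73 [376.4 191.1] [ 0.4673 -0.383   0.    ]
side [[-0.886, -0.214, 0.41, 0.066], [-0.463, 0.424, -0.778, 0.931], [-0.007, -0.88, -0.475, 0.634], [0.0, 0.0, 0.0, 1.0]] 449.7735686773187
tube 0.89 [261.2 207.4] [0.6259 0.0082 0.046 ]
tube_mouth 0.58 [279.5 215.9] [0.5592 0.0268 0.046 ]
cradle 0.74 [257.9 223.8] [0.6302 0.0217 0.    ]
cradle_seat 0.8 [259.7 205.3] [ 6.356e-01 -4.000e-04  4.600e-02]
pad 0.68 [338.4 205.7] [ 0.4712 -0.1761  0.    ]
pad_top 0.96 [338.6 206.5] [ 0.465  -0.1613  0.006 ]
pad_top 0.43 [326.6 175.6] [ 0.5807 -0.3449  0.006 ]
rest 0.7 [287.5 273.1] [0.4549 0.1833 0.    ]
rest_seat 0.62 [286.4 261. ] [0.4558 0.1866 0.036 ]
trier_butt 0.49 [259.8 207. ] [0.6338 0.0024 0.0425]
caciotta 0.83 [200.  259.2] [0.67   0.2306 0.    ]
brick 0.73 [327.8 174.3] [ 0.5861 -0.3687  0.    ]
wedge 0.71 [365.2 182.9] [ 0.4512 -0.3609  0.    ]
1.45 [ 2.64143666e+00 -1.70066445e+00  4.13820580e-05]
```

View pics/scene0.png

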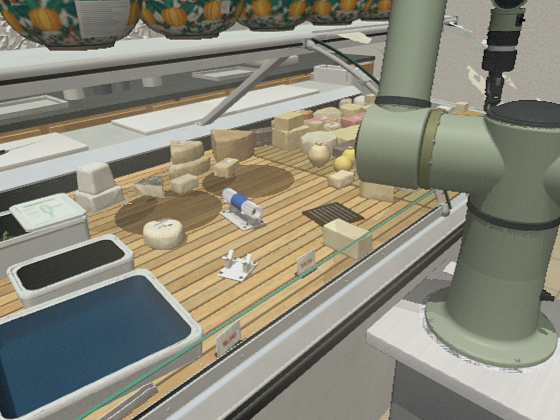

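View pics/side0.png

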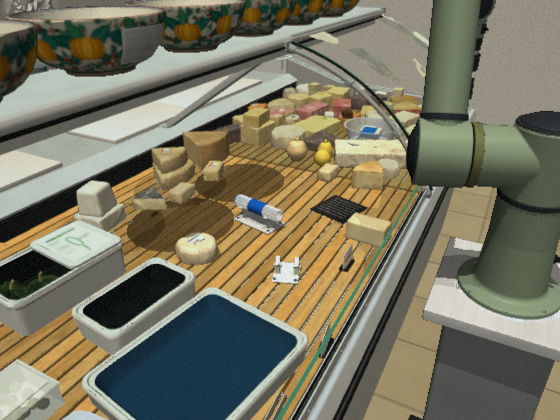

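View pics/wrist0.png

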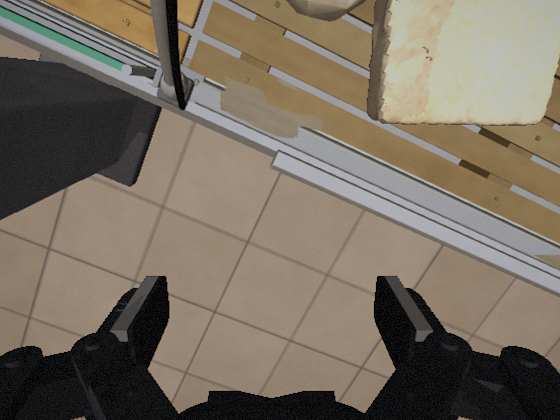

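The brick is next to the wedge, and a pale block stands in front of the pad at about (347,240). I'll look from above with the wrist camera.

```bash
cat >> h.py <<'E'
def down(yaw): # tool z down, tool x at yaw
    a=yaw/2; return np.pi*np.array([np.cos(a),np.sin(a),0])
E
python3 - <<'E'
from h import *
s=get_state()
print(snap("wrist")["T_tool_cam"])
move_l([0.26,-0.45,0.40],0.4)
for y in(-np.pi/2,np.pi/2):
    print(ik([0.45,0.0,0.45],down(y)))
movep([0.44,0.0,0.45],down(-np.pi/2))
f=snap("wrist","w1.png")
for n,z in (("tube",.046),("tube_mouth",.046),("cradle",0),("cradle_seat",.046),("pad",0),("pad_top",.006),("rest",0),("rest_seat",.036),("trier",.0425),("trier_butt",.0425),("caciotta",0),("brick",0),("wedge",0)):
        for r in tip_of("wrist",n)[:2]: print(n,round(r["score"],2),np.round(r["centre"],1),onz(f,r["centre"],z).round(4))
print(get_state()["clock"],get_state()["q"])
E
```

```text
[[ 9.99997616e-01  1.91891054e-03  1.04233364e-03 -6.08599864e-04]
 [-2.14991389e-03  9.48796377e-01  3.15881012e-01 -8.23771240e-02]
 [-3.82814978e-04 -3.15882500e-01  9.48798240e-01 -1.40959954e-01]
 [ 0.00000000e+00  0.00000000e+00  0.00000000e+00  1.00000000e+00]]
[-0.16429367  0.08504855  0.05213347  1.53788124  0.          2.97729898]
[-0.16429367  0.08504855  0.05213347  1.53788124  0.         -0.16429367]
tube_mouth 0.98 [253.6  55.5] [0.5632 0.0249 0.046 ]
cradle 0.81 [267.3   3.7] [0.6365 0.006  0.    ]
pad 0.59 [369.2 122. ] [ 0.468  -0.1574  0.    ]
pad_top 0.61 [372.8 122.1] [ 0.4684 -0.1615  0.006 ]
rest 0.9 [157.9 127.1] [0.4595 0.1831 0.    ]
rest_seat 0.68 [150.1 125.9] [0.4651 0.1835 0.036 ]
trier_butt 0.19 [372.  118.2] [ 0.4774 -0.1497  0.0425]
brick 0.59 [517.   37.3] [ 0.5923 -0.3679  0.    ]
brick 0.28 [157.7 127.1] [0.4595 0.1834 0.    ]
wedge 0.81 [498.3 128.5] [ 0.458  -0.3669  0.    ]
4.575 [-1.68046227e-01  6.50181508e-02  3.02444912e-02  1.53596419e+00
 -7.21581311e-06  2.97349055e+00]
```

View pics/w1.png

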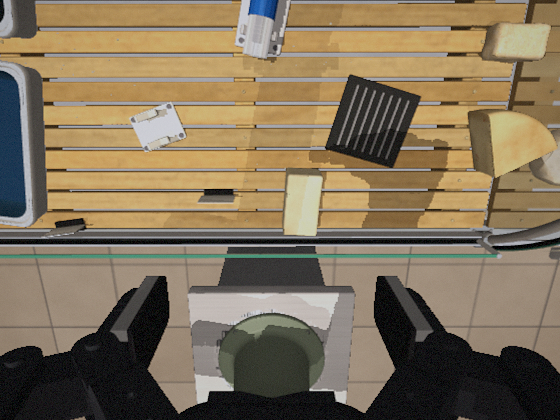

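Pad, rest and tube mouth are visible. The wrist camera looks back towards the robot, so I'll move farther out to centre the cradle.

Run:
```python
from h import *
movep([0.62,0.03,0.40],down(-np.pi/2))
f=snap("wrist","w2.png"); np.save("w2.npy",f["cam_to_world"])
for n,z in (("tube",.046),("tube_mouth",.046),("cradle",0),("cradle_seat",.046),("pad",0),("pad_top",.006),("rest",0),("rest_seat",.036),("trier",.0425),("trier_butt",.0425),("caciotta",0),("brick",0),("wedge",0)):
        for r in tip_of("wrist",n)[:1]: print(n,round(r["score"],2),np.round(r["centre"],1),onz(f,r["centre"],z).round(4))
print(get_state()["clock"],get_state()["q"],f["fx"],f["cx"],f["cy"])
```

```text
tube 0.68 [288.4 135.6] [0.6379 0.0072 0.046 ]
cradle 0.85 [289.6 135.6] [0.632  0.0032 0.    ]
cradle_seat 0.83 [284.5 136.1] [0.6372 0.0125 0.046 ]
pad 0.93 [387.9 240.5] [ 0.4621 -0.1613  0.    ]
pad_top 0.73 [389.2 237.9] [ 0.4693 -0.1607  0.006 ]
rest 0.57 [179.  241.1] [0.4602 0.1816 0.    ]
rest_seat 0.84 [172.2 248.7] [0.4635 0.1831 0.036 ]
trier_butt 0.71 [386.6 238.1] [ 0.4848 -0.1438  0.0425]
caciotta 0.66 [135.5  98.2] [0.6849 0.2267 0.    ]
brick 0.64 [531.5 162. ] [ 0.593  -0.3667  0.    ]
wedge 0.62 [510.8 243.2] [ 0.4577 -0.364   0.    ]
6.0583 [-7.05174599e-02  4.32581032e-01  3.88261688e-01  1.52662241e+00
  3.20387834e-05  3.07104601e+00] 359.1253833677307 271.1554698161394 206.22581332394623
```

View pics/w2.png

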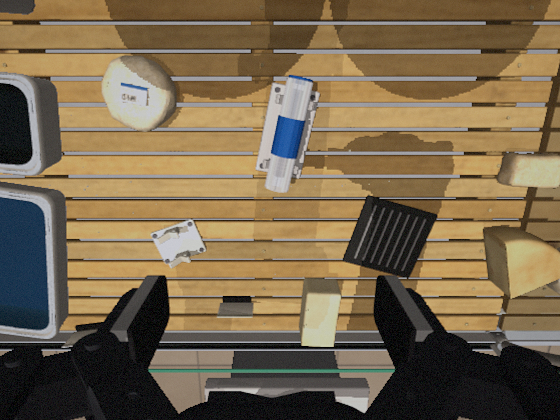

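Run:
```python
import cv2,numpy as np
im=cv2.imread("pics/w2.png")
a=cv2.resize(im[60:290,120:450],None,fx=2.4,fy=2.4,interpolation=cv2.INTER_CUBIC);cv2.imwrite("pics/w2z.png",a)
b=cv2.resize(im[205:275,140:220],None,fx=7,fy=7,interpolation=cv2.INTER_CUBIC);cv2.imwrite("pics/w2r.png",b)
from h import *
f=snap("wrist")
hsv=cv2.cvtColor(im,cv2.COLOR_BGR2HSV)
m=cv2.inRange(hsv,(105,150,60),(125,255,255));m[:, :200]=0
m=cv2.morphologyEx(m,cv2.MORPH_OPEN,np.ones((3,3)));n,l,st,c=cv2.connectedComponentsWithStats(m);i=1+np.argmax(st[1:,4])
ys,xs=np.where(l==i);W=np.array([onz(f,p,.046)[:2] for p in zip(xs,ys)])
r=cv2.minAreaRect(W.astype(np.float32)*1000);print("sleeve",st[i],r,W.mean(0))
for n in("tube","pad","rest","cradle"):
    s=silhouettes("wrist",n)
    if not s: print(n,"none");continue
    ys,xs=np.where(s[0]["mask"]);z={"tube":.046,"pad":.006,"rest":.006,"cradle":.006}[n]
    W=np.array([onz(f,p,z)[:2] for p in zip(xs,ys)])
    r=cv2.minAreaRect(W.astype(np.float32)*1000);C=np.cov(W.T);w,v=np.linalg.eigh(C)
    print(n,s[0]["score"],np.round(r[0]),np.round(r[1]),r[2],"pc",np.degrees(np.arctan2(v[1,1],v[0,1])),W.mean(0))
print(get_state()["clock"])
```

```text
sleeve [272 117  32  41 993] ((635.8327026367188, 9.349515914916992), (35.53111267089844, 52.3348274230957), 78.57038879394531) [0.6365466  0.00920106]
tube 0.71 [636.   8.] [ 38. 159.] 78.69132995605469 pc 168.2599213990733 [0.6400411  0.00748669]
pad 0.63 [ 469. -160.] [121. 121.] 73.56883239746094 pc 98.73004996020028 [ 0.4707101  -0.15984568]
rest none
cradle 0.89 [637.   8.] [ 69. 129.] 78.26097869873047 pc 166.15426710534595 [0.64187877 0.01215977]
6.3083
```

View pics/w2z.png

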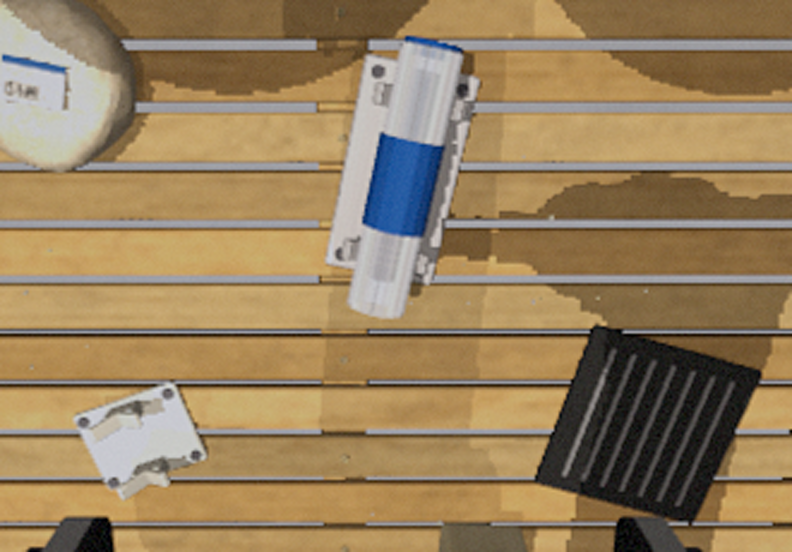

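View pics/w2r.png

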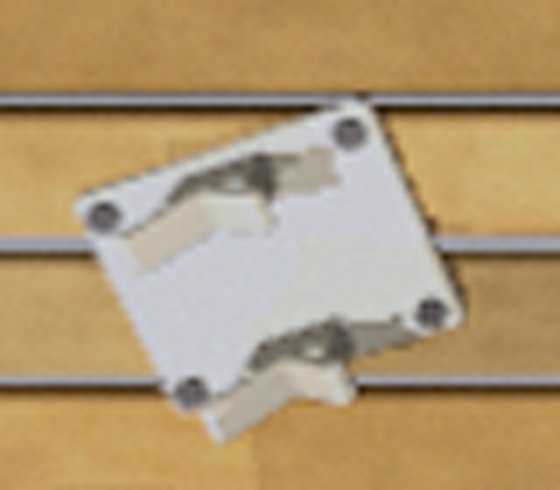

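```bash
cat >> h.py <<'E'
D=0.022
def tubepose(o,yaw,t,d=D):
    u=np.array([np.cos(yaw),np.sin(yaw),0]);n=np.cross(u,[0,0,1])
    B=R.from_rotvec(n*t)*R.from_rotvec(down(yaw+np.pi/2))
    return np.array(o)+d*B.as_matrix()[:,2],B.as_rotvec(),B
def mouthpose(m,yaw,t):
    u=np.array([np.cos(yaw)*np.cos(t),np.sin(yaw)*np.cos(t),np.sin(t)])
    p,r,_=tubepose(np.array(m)+.075*u,yaw,t);return p,r
YT=np.radians(-11.4); SEAT=np.array([.6365,.0087,.046])
E
python3 - <<'E'
from h import *
f=snap("wrist")
P=[onz(f,p,.006) for p in((150.7,233.6),(192.1,219.3),(206.4,250))]
print("rest base",np.round(P,4),"centre",((P[0]+P[2])/2).round(4),[np.linalg.norm(P[0]-P[1]),np.linalg.norm(P[1]-P[2])],
 np.degrees(np.arctan2(*(P[1]-P[2])[1::-1])),np.degrees(np.arctan2(*(P[0]-P[1])[1::-1])))
p,r,_=tubepose(SEAT,YT,0)
movep(p+[0,0,.1],r); move_l(p,.12); 
print(get_state()["position"],p)
grab(60); print(get_state()["finger_gap"],get_state()["contact_force"])
snap("wrist","w3.png");snap("side","s3.png"); print(get_state()["clock"],get_state()["q"])
# feasibility
for t in(0,15,35): print(ik(*mouthpose([.485,-.165,.028],np.radians(-18),np.radians(t))))
E
```

```text
rest base [[0.477  0.2246 0.006 ]
 [0.5017 0.1562 0.006 ]
 [0.4482 0.1364 0.006 ]] centre [0.4626 0.1805 0.006 ] [np.float64(0.07268180629610911), np.float64(0.057088950779767854)] 20.27887791804362 109.89353651941269
[0.63721147 0.00863458 0.02476044] [0.6365 0.0087 0.024 ]
0.4166236683007083 [-2.1843706  -3.54414493  5.77081965]
10.475 [-0.10290197  0.67437729 -0.19086992  0.70486327 -0.00206269  0.0968935 ]
[-0.45181686  0.62841941 -0.34881251  0.5935644   0.         -0.13765759]
[-0.47222465  0.47867558 -0.63121973  0.20222081  0.04075147 -0.15276428]
[-0.51076942  0.39362135 -0.99286068 -0.41744158  0.1122816  -0.16173624]
```

View pics/w3.png

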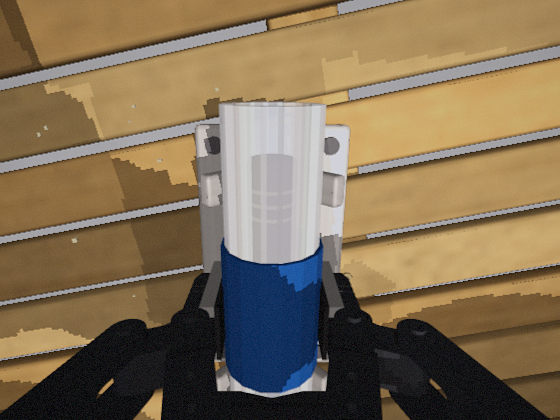

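The grip is good: the sleeve is between the pads, and the butt shows inside the tube at about (272,155). Rest is at (0.463,0.180), yaw 20°. Next: lift, carry and tip.

Run:
```python
from h import *
p,r,_=tubepose(SEAT,YT,0)
move_l(p+[0,0,.09],.15)
y=np.radians(-18)
def go(z,t,v=.12,fn=move_l):
    p,r=mouthpose([.485,-.165,z],y,np.radians(t))
    if fn is movep: movep(p,r)
    else: move_l(p,v,rot=r)
go(.10,0,fn=movep)
go(.028,0)
for t,z in((10,.025),(17,.024),(24,.025),(30,.027),(35,.029)): go(z,t,.05)
s=get_state();print(s["clock"],s["contact_force"])
for c in("wrist","side","scene"):
    snap(c,c[:2]+"4.png")
```

```text
14.5667 [ 0.88566386 -0.24323486 -2.6720386 ]
```

View pics/wr4.png

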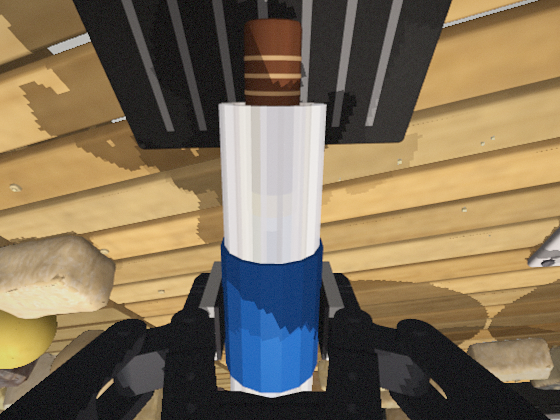

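View pics/si4.png

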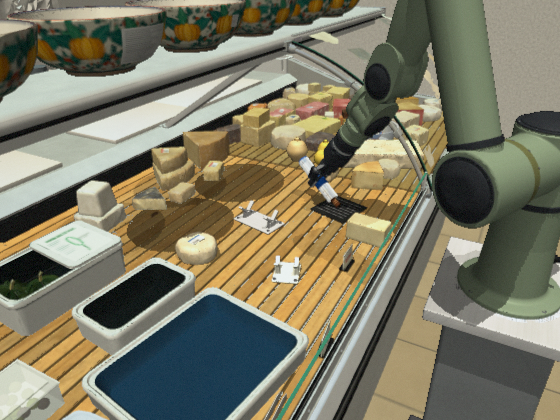

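The handle sticks out about 35 mm (rows 20–105) over the pad. Next I level the tube, keeping the mouth in place.

Run:
```python
from h import *
y=np.radians(-18)
sleep(.3)
def go(z,t,v=.12):
    p,r=mouthpose([.485,-.165,z],y,np.radians(t)); move_l(p,v,rot=r)
for t,z in((28,.029),(21,.029),(14,.029),(7,.029),(0,.029)): go(z,t,.07)
snap("wrist","wr5.png")
go(.10,0)
f=snap("wrist","wr6.png")
for n in("trier_butt","tube_mouth"): print(n,[(round(x["score"],2),np.round(x["centre"])) for x in tip_of("wrist",n)[:2]])
s=get_state();print(s["clock"],s["position"])
```

```text
trier_butt [(0.62, array([270.,   6.])), (0.31, array([272., 105.]))]
tube_mouth [(0.9, array([273., 103.]))]
17.525 [ 0.55551072 -0.18780013  0.07692088]
```

View pics/wr6.png

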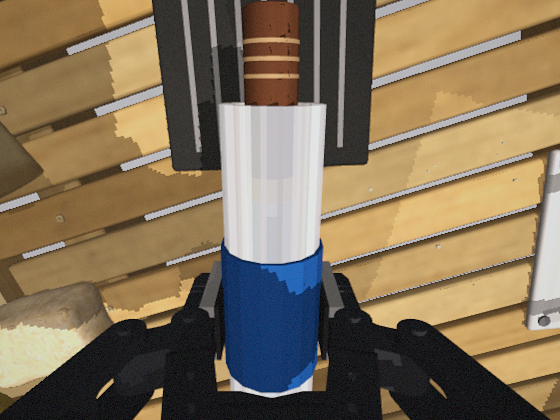

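Run:
```python
from h import *
f=snap("wrist")
mo=mouthpose([.485,-.165,.1],np.radians(-18),0)
print("proj mouth",proj(f,[.485,-.165,.1]),"top",proj(f,[.485,-.165,.117]))
u=np.array([np.cos(np.radians(-18)),np.sin(np.radians(-18)),0])
for L in(.03,.04,.045,.05,.055,.06): print(L,proj(f,np.array([.485,-.165,.0965])-L*u),"top",proj(f,np.array([.485,-.165,.1055])-L*u))
```

```text
proj mouth [267.45526449 109.6928414 ] top [266.90580572 113.54188351]
0.03 [267.44227886   5.86292087] top [267.15438154  -1.03905341]
0.04 [267.40215536 -32.68316617] top [267.10123081 -43.22912156]
0.045 [267.38117037 -52.84316193] top [267.07332221 -65.38245279]
0.05 [267.35953151 -73.63130696] top [267.04446432 -88.28931161]
0.055 [267.33720777 -95.07742389] top [ 267.01460788 -111.98880915]
0.06 [ 267.31416608 -117.21325353] top [ 266.98370013 -136.52281086]
```

Only about 29 mm is out when level. A second tip with the mouth 7 mm higher will give more handle to grip.

```bash
python3 - <<'E'
from h import *
y=np.radians(-18)
def go(z,t,v=.12):
    p,r=mouthpose([.485,-.165,z],y,np.radians(t)); move_l(p,v,rot=r)
go(.036,0)
for t in(12,24,35): go(.036,t,.08)
sleep(.3); f=snap("wrist","wr7.png")
u=np.array([np.cos(y)*np.cos(.611),np.sin(y)*np.cos(.611),np.sin(.611)]);n=np.array([-np.cos(y)*np.sin(.611),-np.sin(y)*np.sin(.611),np.cos(.611)])
for L in(.025,.03,.035,.04,.045): print(L,proj(f,np.array([.485,-.165,.036])-L*u+.0055*n)[1])
for t in(26,17,8,0): go(.036,t,.08)
go(.09,0)
f=snap("wrist","wr8.png")
s=get_state();print(s["clock"],s["position"])
E
python3 -c "
import cv2,numpy as np
cv2.imwrite('pics/c78.png',np.hstack([cv2.imread('pics/wr7.png')[:,80:470],cv2.imread('pics/wr8.png')[:,80:470]]))"
```

```text
0.025 13.918804165460074
0.03 -6.244591381086735
0.035 -27.065125909788264
0.04 -48.57545649870403
0.045 -70.81044057007233
21.9583 [ 0.55546825 -0.18777714  0.06739585]
```

View pics/c78.png

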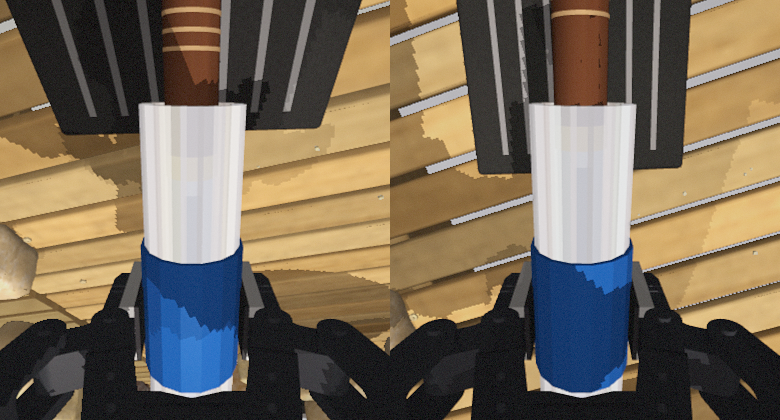

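The inner ring moved from row 75 to row 13, so about 48 mm of handle is out. Back to the cradle.

Run:
```python
from h import *
p,r,_=tubepose(SEAT,YT,0)
q,r2=mouthpose([.485,-.165,.13],np.radians(-18),0)
move_l(q,.15)
movep(p+[0,0,.07],r)
move_l(p+[0,0,.01],.12)
print(move_l(p,.04,until_force=8),get_state()["position"],get_state()["contact_force"])
let_go(); sleep(.3)
move_l(p+[0,0,.12],.2)
for c in("wrist","side"): snap(c,c[:2]+"9.png")
f=snap("scene","sc9.png");print(get_state()["clock"])
```

```text
True [0.63771239 0.00750828 0.0249786 ] [ 0.79253104 -1.68614827  2.7444338 ]
25.9333
```

View pics/wr9.png

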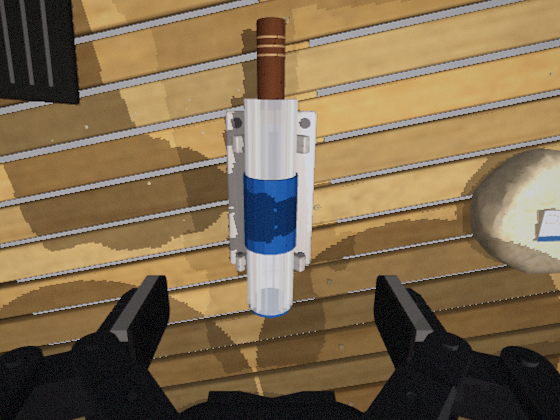

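The tube lies in the cradle with the handle sticking out: butt at (271,18), mouth at (271,100). Measuring it for the grasp.

Run:
```python
from h import *
f=snap("wrist");im=cv2.cvtColor(f["img"],cv2.COLOR_RGB2BGR)
hsv=cv2.cvtColor(im,cv2.COLOR_BGR2HSV)
m=cv2.inRange(hsv,(105,150,40),(125,255,255));m[280:]=0
ys,xs=np.where(m>0);W=np.array([onz(f,p,.05)[:2] for p in zip(xs,ys)]);print("sleeve",W.mean(0),cv2.minAreaRect(W.astype(np.float32)*1000))
for px,z in(((270.5,18),.0515),((270.5,102),.0425),((271,99),.046),((270,313),.046)): print(px,onz(f,px,z))
b=onz(f,(270.5,18),.0515);k=onz(f,(270.5,98),.0515);d=k-b;print(np.linalg.norm(d),np.degrees(np.arctan2(d[1],d[0])))
s=silhouettes("wrist","trier")
for x in s[:2]:
    ys,xs=np.where(x["mask"]);print(x["score"],xs.min(),xs.max(),ys.min(),ys.max())
print([(x["score"],x["centre"],onz(f,x["centre"],.0425)) for x in tip_of("wrist","trier_butt")[:1]])
print(get_state()["clock"])
u=np.array([np.cos(YT),np.sin(YT),0]);print("ref mouth",SEAT-.075*u)
```

```text
sleeve [0.64055655 0.01186177] ((661.2951049804688, 98.8629150390625), (223.19219970703125, 58.888458251953125), 76.45100402832031)
(270.5, 18) [0.51897866 0.03279388 0.0515    ]
(270.5, 102) [0.56515893 0.02351032 0.0425    ]
(271, 99) [0.56330055 0.02421524 0.046     ]
(270, 313) [ 0.71855748 -0.00763233  0.046     ]
0.04438223451656224 -11.338047317664968
0.91 257 285 19 100
0.67 0 79 0 105
[(0.86, [272.5, 20.1], array([0.51888264, 0.03401855, 0.0425    ]))]
26.0833
ref mouth [0.56297966 0.0235243  0.046     ]
```

Run:
```python
from h import *
f=snap("wrist"); f1=dict(f)
T=np.eye(4);T[:3,:3]=R.from_rotvec(down(-np.pi/2)).as_matrix();T[:3,3]=[.44,0,.45];f1["cam_to_world"]=T@np.array(f["T_tool_cam"])
T2=T.copy();T2[:3,3]=[.62,.03,.40];f2=dict(f);f2["cam_to_world"]=T2@np.array(f["T_tool_cam"])
for n,a,b in(("tag top",(217,190),(236,298)),("tag bottom",(217,201),(236,315)),("block",(305,200),(320,313)),("glass",(271,256),(271,369))):
    print(n,onz(f1,a,0).round(3),onz(f2,b,0).round(3),tri(f1,a,f2,b))
v=np.array([np.cos(.35),np.sin(.35),0]);rc=np.array([.4626,.1805,.036])
for rev in(0,1):
    yaw=.35+np.pi*rev
    p,r,_=tubepose(rc-.052*v*(1-2*rev),yaw,0,.019);print(rev,p,ik(p,r))
    p,r,_=tubepose(rc-.052*v*(1-2*rev),yaw-2*np.pi*rev,0,.019);print(rev,ik(p,r))
```

```text
tag top [0.352 0.091 0.   ] [0.351 0.089 0.   ] (array([0.35277391, 0.08964379, 0.00295206]), np.float64(0.0017187339065042977))
tag bottom [0.332 0.092 0.   ] [0.316 0.09  0.   ] (array([0.34485202, 0.08559311, 0.04003822]), np.float64(2.0184450921917202e-05))
block [ 0.334 -0.06   0.   ] [ 0.321 -0.058  0.   ] (array([ 0.34440808, -0.05485136,  0.03327088]), np.float64(0.0038533202124098175))
glass [ 0.227 -0.002  0.   ] [0.198 0.028 0.   ] (array([0.26089635, 0.0132785 , 0.06798262]), np.float64(0.02964410434108545))
0 [0.41375262 0.16266931 0.017     ] [ 0.20827778  0.42073913 -0.72258373  0.42747346  0.         -0.14172222]
0 [ 0.20827778  0.42073913 -0.72258373  0.42747346  0.         -0.14172222]
1 [0.51144738 0.19833069 0.017     ] [ 0.23535413  0.55914468 -0.45042984  0.56122181  0.          3.02694679]
1 [ 0.23535413  0.55914468 -0.45042984  0.56122181  0.          3.02694679]
```

The path is clear: the tag is at x≈0.35, well away. Grip the handle and draw it out.

Run:
```python
from h import *
u=np.array([np.cos(YT),np.sin(YT),0])
g=np.array([.5390,.0289,.0425])
p,r,_=tubepose(g,YT,0,.020)
movep(p+[0,0,.08],r); move_l(p,.12)
grab(40); print(get_state()["finger_gap"],get_state()["position"],get_state()["contact_force"])
move_l(p-.095*u,.10)
print(get_state()["contact_force"],get_state()["clock"])
move_l(p-.105*u+[0,0,.08],.15)
snap("wrist","wr10.png");f=snap("side","si10.png")
cv2.imwrite("pics/si10z.png",cv2.resize(f["img"][120:320,180:440,::-1],None,fx=3,fy=3))
print(get_state()["clock"])
```

```text
0.19728057962787887 [0.53911408 0.02884371 0.02270126] [-0.32044809 -0.19135058  1.69531296]
[-0.76655795 -0.49895771 -1.14059821] 29.1917
29.975
```

View pics/wr10.png

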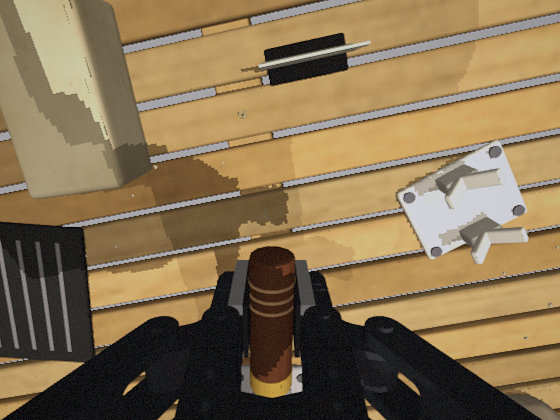

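View pics/si10z.png

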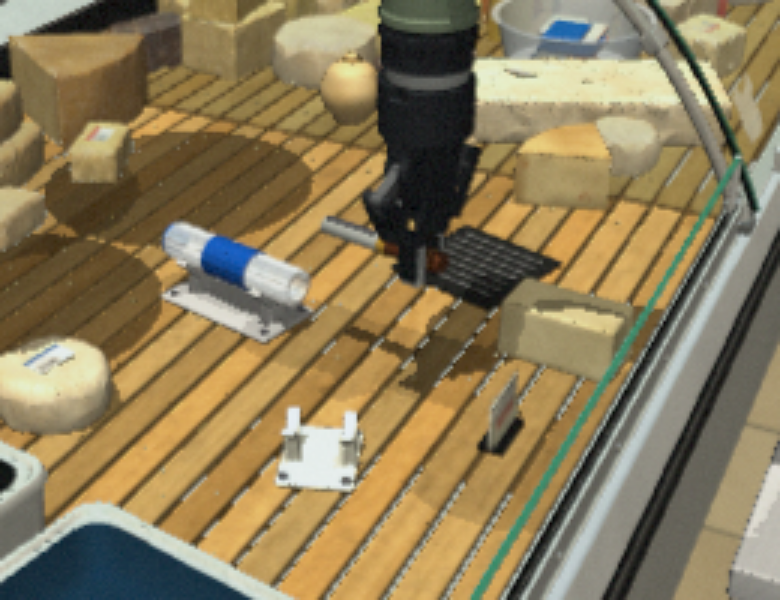

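The trier is held level and the empty tube is in the cradle. The rest is well visible here: corners (399,195), (497,141), (527,212), (433,260).

Run:
```python
from h import *
f=snap("wrist")
s=get_state();p=np.array(s["position"]);print(p)
u=np.array([np.cos(YT),np.sin(YT),0])
for L in(.012,.016,.02,.024): print(L,proj(f,p+[0,0,.029]-L*u),proj(f,p+[0,0,.020]-L*u))
C=np.array([onz(f,q,.006) for q in((399,195),(497,141),(527,212),(433,260))]);print(C.round(4),C.mean(0))
a=(C[3]+C[2]-C[0]-C[1]);b=(C[0]+C[3]-C[1]-C[2]);print(np.degrees(np.arctan2(a[1],a[0])),np.degrees(np.arctan2(b[1],b[0])))
for n,z in(("rest",0),("rest_seat",.036),("trier_butt",p[2]+.02)):
  print(n,[(round(x["score"],2),np.round(x["centre"]),onz(f,x["centre"],z)) for x in tip_of("wrist",n)[:1]])
im=f["img"][230:420,180:360,::-1];cv2.imwrite("pics/c11.png",cv2.resize(im,None,fx=3,fy=3))
```

```text
[0.43532827 0.049639   0.10146033]
0.012 [267.87148634 289.95957319] [268.07004256 277.24531496]
0.016 [267.8618002  280.06570671] [268.06282395 267.85572996]
0.02 [267.85191872 269.97229973] [268.05546902 258.28881597]
0.024 [267.84183591 259.67325423] [268.04797386 248.53950164]
[[0.4429 0.139  0.006 ]
 [0.4184 0.2051 0.006 ]
 [0.4728 0.2257 0.006 ]
 [0.4975 0.1592 0.006 ]] [0.45791654 0.18224794 0.006     ]
20.486559843793202 -69.66761467131488
rest [(0.97, array([459., 204.]), array([0.45998669, 0.18212795, 0.        ]))]
rest_seat [(0.75, array([487., 219.]), array([0.45779659, 0.18140835, 0.036     ]))]
trier_butt [(0.82, array([272., 258.]), array([0.4158723 , 0.0549515 , 0.12146033]))]
```

View pics/c11.png

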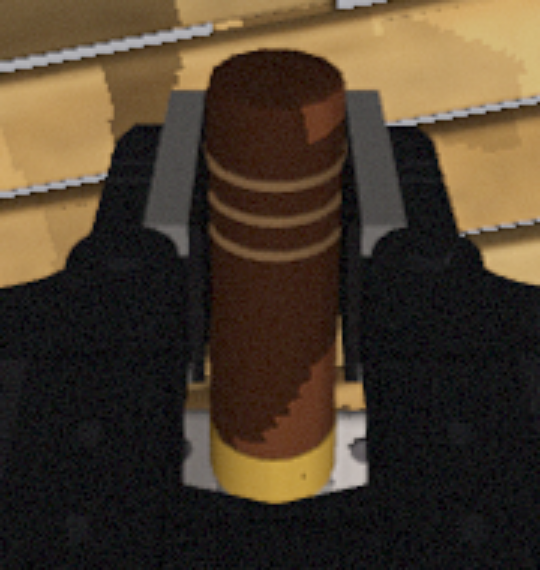

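The butt is about 20 mm behind the grip, so the balance point is 52 mm ahead of it. Laying it on the rest.

Run:
```python
from h import *
yr=np.radians(20.3);v=np.array([np.cos(yr),np.sin(yr),0]);rc=np.array([.4595,.1815,.036])
p,r,_=tubepose(rc-.052*v,yr,0,.020)
movep(p+[0,0,.07],r); move_l(p+[0,0,.022],.12)
f=snap("side");cv2.imwrite("pics/si12z.png",cv2.resize(f["img"][190:310,220:360,::-1],None,fx=5,fy=5))
f=snap("scene");cv2.imwrite("pics/sc12z.png",cv2.resize(f["img"][190:310,170:310,::-1],None,fx=5,fy=5))
print(get_state()["clock"],get_state()["position"],p)
```

```text
31.3667 [0.41165286 0.16326143 0.03873441] [0.41072978 0.16345935 0.016     ]
```

View pics/si12z.png

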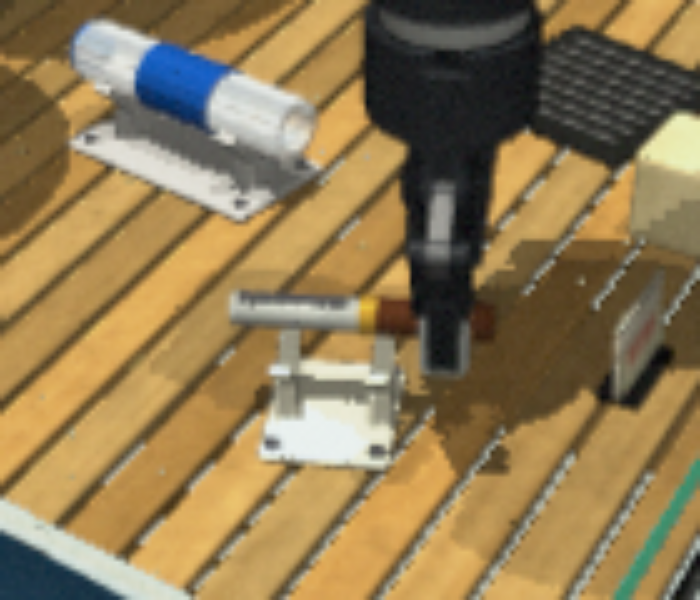

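View pics/sc12z.png

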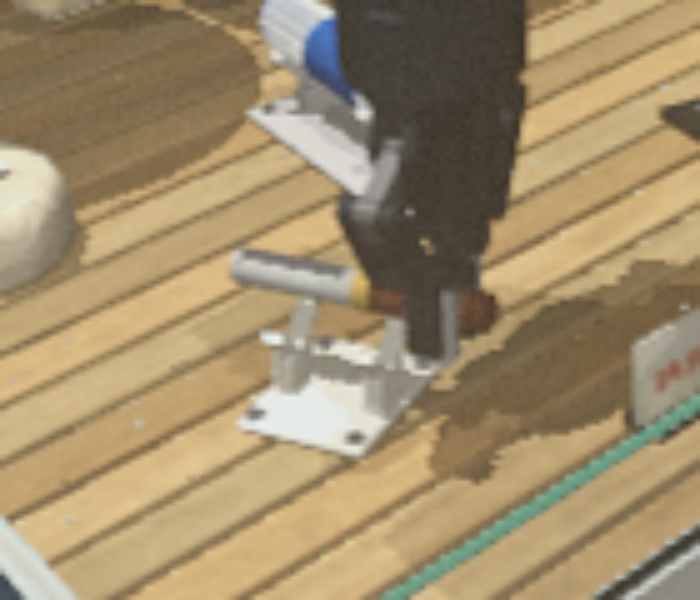

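The trier is level and in line with the grooves, so I lower it.

Run:
```python
from h import *
s=get_state();p=np.array(s["position"])
print(move_l([.4108,.1634,.0155],.03,until_force=4),get_state()["position"])
let_go(); sleep(.3)
q=np.array(get_state()["position"]); move_l(q+[0,0,.15],.15)
f=snap("wrist","wr13.png")
for n,z in(("trier",.036),("rest_seat",.036)): print(n,[(round(x["score"],2),np.round(x["centre"]),onz(f,x["centre"],z)) for x in tip_of("wrist",n)[:1]])
f=snap("side");cv2.imwrite("pics/si13z.png",cv2.resize(f["img"][190:310,220:360,::-1],None,fx=5,fy=5))
print(get_state()["clock"],get_state()["contact_force"])
```

```text
True [0.41027847 0.16368177 0.01659157]
trier [(0.97, array([277., 256.]), array([0.45687497, 0.18713837, 0.036     ]))]
rest_seat [(0.76, array([271., 257.]), array([0.45988623, 0.18301181, 0.036     ]))]
34.3667 [-0.83156358  0.12223758 -0.2725083 ]
```

View pics/wr13.png

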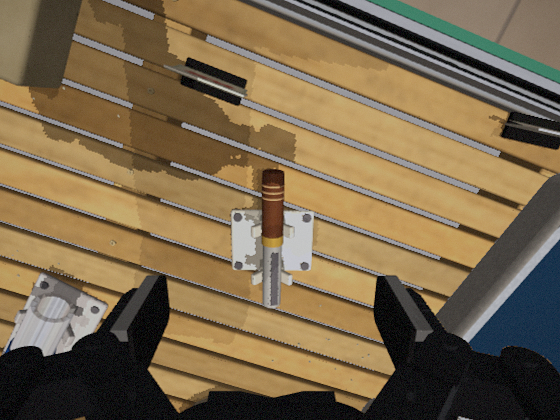

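View pics/si13z.png

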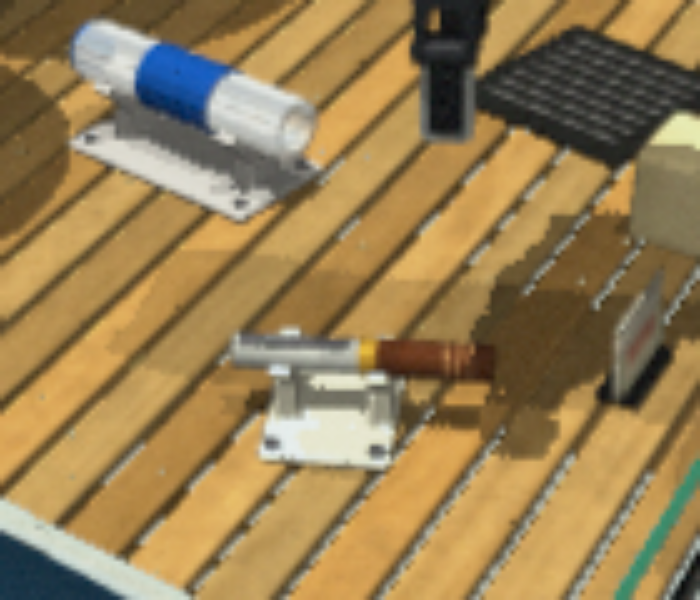

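```bash
python3 -c "
from h import *
sleep(.3);sign_off()"
```

```text
the job is handed in; nothing more can be done
```

The cheese trier is lying in both grooves of the rest and the empty tube is back in its cradle. I handed the job in at about 34.7 s; no verdict is reported.

- **Tipping:** I tipped the tube about 35° over the pad twice. The first try left only about 29 mm of handle out, less than the roughly 50 to 65 mm your figures suggested. The second, with the mouth 7 mm higher, left about 45 mm out once the tube was back in the cradle.
- **Trier:** I gripped the handle 20 mm from the butt, drew it out level and lowered it onto the rest until contact, then let go. The last pictures show it level and in line with the grooves. The network put its balance point about 5 mm from the rest's centre, inside the 22 mm limit.
- **Tube:** the last picture shows it still in the cradle. I measured it at about 1 mm from the seat point along its axis and well within the angle limit after setting it down, but not again after drawing the trier out.
- **Surroundings:** the gripper was about 15 cm clear at the end, with only the usual small force-sensor drift. I did not measure the cheeses again. The arm stayed clear of them, and nothing looked moved in the pictures.

One check disagreed: the blue-sleeve colour measurement after the tube was set down also picked up other blue things, so I ignored it and used the visible tube ends and the handle instead.

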